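# Switch on the spice grinder, fit its bayonet lid and hold it at pulse

## Task

Turn the spice grinder's rotary power switch from off to on. Then take the grinder's lid from the counter, set it down fully home in the bowl's bayonet slots and twist it clockwise against its spring to the middle (pulse) mark, half of the way to the lock, without ever letting it click into the lock. Finish while still gripping the lid there, because it springs back if let go, and leave the mortar, spoon and stopper where they stand.

Things in the scene. Friction and masses are not known exactly. Their poses are not given: they have to be found in the camera images.
- grinder: Low spice grinder, fixed to the counter: white housing 230 (along its x) x 150 x 85 mm high; its front, the end with the black switch, is towards its own -x. Origin: centre of the underside; z up. On the deck at local x +52 mm, y 0 stands a steel bowl of 110 mm outside diameter, rim 135 mm above the counter.
- bowl_rim (a point): Bowl's axis at rim height (135 mm). A flange, 6 mm thick with its top flush with the rim, narrows the mouth to 82 mm. Two slots in it, opposite each other, about 23 mm wide or more and reaching out to 100 mm diameter, let the lid's lugs through. The slots lie on the line through the axis at +40 deg (counter-clockwise from above) from the grinder's x axis.
- bowl_seat (a point): On the bowl's axis, 111 mm above the counter: where the lid's origin lies when the lid is fully home (its disc on the bowl's rim).
- open_mark (a point): Top of the first of three steel ribs on the front half of the bowl's outside, 61 mm from its axis: at +220 deg from the grinder's x axis (front, -y side), in line with the slots. The lid goes in with its fin pointing here.
- pulse_mark (a point): Top of the middle rib, at 180 deg (straight to the front, facing the switch), 40 deg clockwise from the first: the fin points here at pulse, half-way. The third rib, 40 deg further clockwise (front, +y side), is the lock.
- power_switch (a joint): Rotary power switch on the deck in front of the bowl, rad: 0 = off (bar grip along the grinder's x axis), 1.047 (60 deg clockwise from above) = on. A spring detent holds it in each of the two; it takes up to about 0.1 N m to turn, and past half-way it snaps on by itself to the stop.
- power_grip (a point): On the switch's axis, at the top of its bar grip, 120.5 mm above the counter. The black bar is 46 mm long, 13 mm thick and stands 27 mm above its 48 mm round skirt (skirt top 93.5 mm above the counter). Turns with the switch: its x axis runs along the bar.
- pulse_ring (a joint): Sprung ring under the flange that the lid's lugs turn, rad: 0 = rest, under the slots; grows clockwise from above; 0.70 (40 deg) = pulse; 1.40 = lock stop. A spring pushes it back (about 0.12 to 0.16 N m); from about 1.1 it clicks over into the lock. The lugs have about 4 deg play in it each way, so the lid turns a few deg further than the ring.
- lid: Loose grey lid, about 140 g, on the counter, fin up. Origin: centre of its underside; z up. From below: plug 76 mm diameter, 24 mm high, foot tapered to 68; on it at +x and -x two lugs 16 mm wide, reaching to 46.5 mm from the axis, 9 to 16 mm above the origin; disc 112 mm diameter from 24 to 32 mm; grip fin along x. Same after a half turn. When home the lugs are 2 mm below the flange.
- fin_top (a point): Centre of the top edge of the lid's straight grip fin, 62 mm above the lid's origin. The fin is 70 mm long (along the lid's x, in line with the lugs), 18 mm thick and 30 mm high; it stands on the lid's disc.
- mortar: White ceramic mortar, 106 mm wide, 68 mm high, loose, to be left alone. Origin: centre of the underside. Lid and mortar stand on opposite sides of the grinder, either way round.
- spoon: Tiny steel spoon, 100 mm long, lying on the counter, to be left alone. Origin under its middle.
- stopper: Glass stopper, 32 mm wide, 36 mm high, standing on its head on the counter, to be left alone. Origin: centre of the underside.
- spice_box: Walnut spice box 150 x 220 x 60 mm with its lid standing open on the side away from the work (total height about 215 mm) and six glass vials (up to 87 mm high); fixed; far to the left (+y). Origin: centre of the underside.
Not all that is in view belongs to the job. What is shaped like the lid but blue is not meant.

How it is judged:
By the outcome, as a careful person would: the job done as asked, in the order asked, and still so for the second after the job is handed in, while the arm keeps its last pose, push and grip.
It also fails if it takes over 61 s, if anything falls off the work surface, if the arm or the gripper's body presses on something with over 40 N, if the wrist force passes 120 N, or if a joint passes its speed limit or range.

## Robot

A 7-joint arm with a two-finger parallel gripper is mounted at the origin on the work surface. World frame = base frame: x ahead of the robot, y to its left, z up, the work surface at z = 0. Lengths are in m, angles in rad, forces in N, time in s.
With the tool pointing down it reaches from about 0.4 to 0.85 m from the base axis. Payload 4.5 kg.
Tool frame: the origin (TCP) lies on the centre line of the jaws, within the pads' length; the fingertips stand 11 mm ahead of it and the grasp point (between the pads) lies 8 mm behind it; z points along the fingers, y is the line along which they close (so a half turn about z gives the same grasp; the last joint's range is limited). The gripper opens to 88 mm and grips with 3 to 60 N. Pads are 18 mm wide; open, the fingers measure 123 mm over their backs; the gripper's body (75 mm by 187 mm) begins 45 mm behind the grasp point.
Start: joints at [1.267, 0.689, -0.195, 1.565, 0.157, 0.902, -0.215], TCP at [0.207, -0.59, 0.214] pointing down, gripper open.
Joint ranges: [-3.01, 3.01], [-0.46, 2.08], [-1.47, 1.51], [0.13, 2.56], [-1, 4.14], [0.04, 2.09], [-2.66, 2.66]. Speed limits (rad/s): [2.57, 2.57, 3.14, 3.14, 3.14, 3.14, 3.14].

## Interface

Orientations are given as a unit quaternion [x, y, z, w].
In Python, from plant import * gives the robot as it stands. The module is installed in compiled form; this text tells all that it offers.
- The arm moves only by the tool send_rows, never from a script. Its argument "motion" is a list of rows, each an object of numbers: "x", "y", "z": the shift along the tool's x, y, z in cm; "rx", "ry", "rz": the turn, a rotation vector about the tool's x, y, z in rad; "jaw": the finger opening in cm, from 0 to 8.81. In form: [{"x": .., "y": .., "z": .., "rx": .., "ry": .., "rz": .., "jaw": ..}, ...]. A call has exactly 5 rows; each row shifts and turns the commanded pose from where the row before left it, along the tool's axes as they then stand; what a row does not reach is not made up. A row lasts 1/10 s, in which the tool goes at most 50 mm and 8.59 degrees, less where a joint would pass 70% of its speed; a pose out of reach is approached as far as the arm can. A call is refused whole if a number of a shift passes 5 or a number of a turn 0.15, either way. A call with a gripper value outside its range is refused whole. The fingers move at their own pace and stop on an object; "grip_force" is the grip in N (left out, the last holds). Time passes only in rows, so rows that do not move let the fingers close, or fill a call up. It gives the time, the measured TCP pose, the force, the opening and the grip force at its end, in the units of the state.
- get_state(): the state, without advancing time (a new reading comes with each control period).
- snapshot(name): name is "side" or "top" or "wrist"; returns a dict with "img" (384x512x3 uint8, red, green, blue), "vertical_fov" (degrees; the focal length in pixels is half the picture's height over the tangent of half this angle, whatever the lens; pixels are square), "cx", "cy" (the principal point, pixels), "extrinsics" (4x4, takes a point from camera to world coordinates). Camera axes: x right, y up, looking along -z (the intrinsics and any distortion apply to the point x, -y, -z); pixel columns grow to the right and rows downward; lengths in m; the calibration is good to about 2 mm. A picture is of the moment at which its call begins. There is no depth.
- finish_job(): hands the job in; it is judged then, once.
The state is a dict: "clock": time; "q": joint angles; "qd": joint speeds; "joint_torque": joint torques, N m; "tool_pos": TCP position; "eef_rot": TCP orientation; "contact_force": force on the tool from outside, world axes, zero at the start; "moment": the same for the moment, N m; "opening": opening from 0.0 (shut) to 1.0 (fully open); "finger_force": force on a finger pad.
Only numpy, scipy, OpenCV 4.12 (cv2) and the standard library are available. Lean on these libraries where they do the work, as an engineer would, in place of code of your own. Each camera call takes 0.05 s, during which the arm holds its last target. There are 200 camera calls.

## Working session

There is one attempt and no reset: what is moved stays moved. The work goes in short steps, Python scripts to look and compute and a tool call to move; the robot and the scene stay as the last step left them, time stands still between calls to the robot, and variables do not carry over. Pictures are saved under pics/ and viewed, at most 10 in all, crops included, and the job is handed in when it is done.

Besides the shell and the picture viewer there is one more tool, called as a command line: name --argument value ..., lists and objects as JSON in quotes. send_rows: Moves the arm, as the interface text tells. Its arguments: {"type":"object","properties":{"motion":{"type":"array"},"grip_force":{"type":"number"}},"required":["motion"]}

```bash
mkdir -p pics; cat > h.py <<'E'
from plant import *
import numpy as np, cv2
from scipy.spatial.transform import Rotation as R
def snap(n,f):
    s=snapshot(n); cv2.imwrite('pics/'+f+'.png',cv2.cvtColor(s['img'],cv2.COLOR_RGB2BGR)); 
    np.savez('pics/'+f+'.npz',E=s['extrinsics'],v=s['vertical_fov'],c=[s['cx'],s['cy']]); return s
def cam(f):
    d=np.load('pics/'+f+'.npz'); return d['E'],192/np.tan(np.radians(float(d['v']))/2),d['c']
def pt(f,u,v,z):
    E,fl,c=cam(f); d=E[:3,:3]@np.array([(u-c[0])/fl,-(v-c[1])/fl,-1]); o=E[:3,3]
    return o+d*(z-o[2])/d[2]
def px(f,P):
    E,fl,c=cam(f); p=E[:3,:3].T@(np.array(P)-E[:3,3]); return np.array([c[0]+fl*p[0]/-p[2], c[1]-fl*p[1]/-p[2]])
def st():
    s=get_state(); print(round(s['clock'],2),np.round(s['tool_pos'],4),'yaw/eul',np.round(R.from_quat(s['eef_rot']).as_euler('ZYX'),3),'F',np.round(s['contact_force'],1),'M',np.round(s['moment'],2),'op',round(s['opening']*88.1,1),s['finger_force'],'q',np.round(s['q'],2)); return s
E
python3 - <<'E'
from h import *
a=[snap(n,n+'1') for n in('top','side','wrist')]
for s in a: print(s.keys(),s['vertical_fov'],s['cx'],s['cy'],np.round(s['extrinsics'],3).tolist())
st()
im=np.hstack([cv2.imread(f'pics/{n}1.png') for n in('top','side')])
cv2.imwrite('pics/t2.png',cv2.resize(cv2.imread('pics/top1.png'),(800,600),interpolation=cv2.INTER_CUBIC))
E
```

```text
dict_keys(['img', 'vertical_fov', 'cx', 'cy', 'extrinsics']) 42.888213195755895 248.85603128636154 195.14834446981172 [[0.015, 0.998, -0.054, 0.481], [-1.0, 0.016, 0.009, 0.073], [0.01, 0.054, 0.999, 1.673], [0.0, 0.0, 0.0, 1.0]]
dict_keys(['img', 'vertical_fov', 'cx', 'cy', 'extrinsics']) 50.72792965528559 252.3041172986823 194.22146808244952 [[-0.956, 0.152, -0.25, 0.238], [-0.292, -0.456, 0.841, 1.124], [0.014, 0.877, 0.48, 0.708], [0.0, 0.0, 0.0, 1.0]]
dict_keys(['img', 'vertical_fov', 'cx', 'cy', 'extrinsics']) 68.90993346304539 255.69910452565182 190.49789464581286 [[0.332, 0.91, 0.249, 0.271], [-0.943, 0.321, 0.087, -0.566], [-0.001, -0.264, 0.965, 0.383], [0.0, 0.0, 0.0, 1.0]]
0.15 [ 0.2069 -0.5892  0.2129] yaw/eul [ 0.338  0.    -3.14 ] F [-0.2  0.1  0.9] M [ 0.06  0.   -0.01] op 88.4 0.0 q [ 1.27  0.69 -0.19  1.57  0.16  0.9  -0.22]
```

View pics/t2.png

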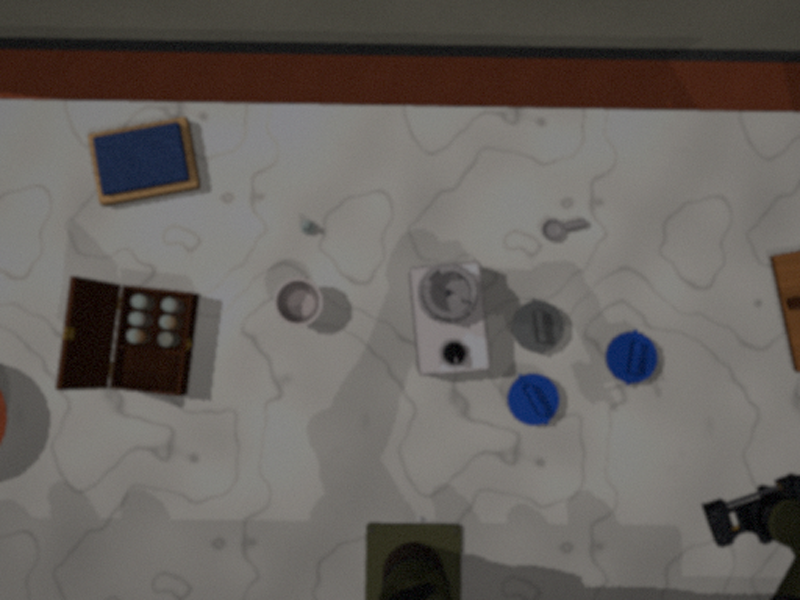

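View pics/side1.png

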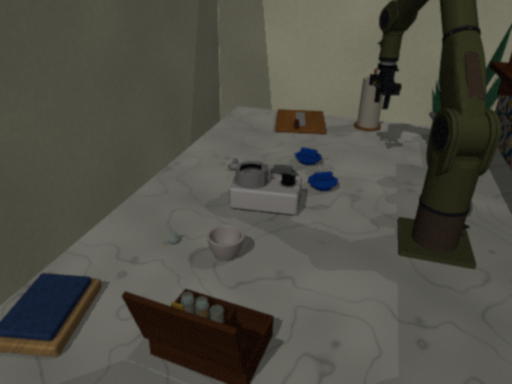

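The top view (800x600) shows the grinder around (450,318) with its switch at (455,352) and bowl at (450,293). The grey lid is at (540,327), the mortar at (299,300) and the blue decoys at (533,399) and (632,357). Next I'll look at an enlarged crop.

```bash
python3 - <<'E'
from h import *
i=cv2.imread('pics/top1.png')[160:250,255:375]
i=cv2.convertScaleAbs(i,alpha=1.6)
cv2.imwrite('pics/t3.png',cv2.resize(i,None,fx=6.6667,fy=6.6667,interpolation=cv2.INTER_CUBIC))
E
```

```text
(no output)
```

View pics/t3.png

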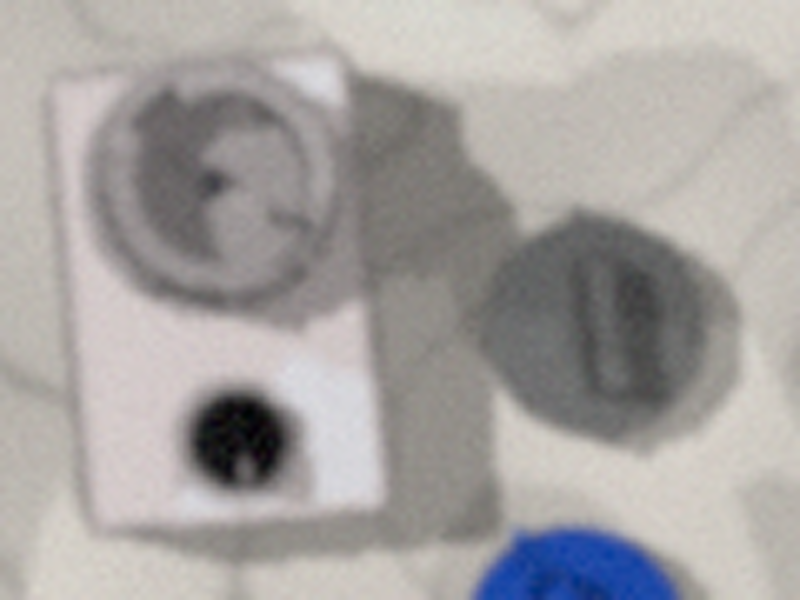

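The crop (6.667x, offset 255,160) shows these pixel positions:
- Deck corners: (50,75), (345,52), (385,505), (100,530).
- Bowl rim centre: about (217,185).
- Switch: (240,438).
- Lid fin: about (598,328), running nearly vertically in the picture.

```bash
python3 - <<'E'
from h import *
f=lambda u,v,z:pt('top1',255+u/6.6667-.5,160+v/6.6667-.5,z)
C=[f(*c,.085) for c in((50,75),(345,52),(385,505),(100,530))]
for c in C: print(np.round(c,4))
print('len',[round(np.linalg.norm(C[i]-C[i-1]),4) for i in range(4)],'mid',np.mean(C,0))
a=(C[0]+C[1]-C[2]-C[3])/2; print('yaw',np.degrees(np.arctan2(a[1],a[0])))
b=f(217,185,.135); s=f(240,438,.11); print('bowl',b,'sw',s,np.degrees(np.arctan2(*(b-s)[1::-1])),np.linalg.norm((b-s)[:2]))
print('lid fin',f(598,328,.062),'disc',f(595,325,.032))
p,q=f(585,262,.062),f(612,395,.062);print('fin yaw',np.degrees(np.arctan2(*(p-q)[1::-1])),np.linalg.norm(p-q))
E
```

```text
[0.647  0.0172 0.085 ]
[ 0.6607 -0.1272  0.085 ]
[ 0.4396 -0.1487  0.085 ]
[ 0.4254 -0.0101  0.085 ]
len [np.float64(0.2233), np.float64(0.1451), np.float64(0.2221), np.float64(0.1393)] mid [ 0.54315013 -0.06718565  0.085     ]
yaw 6.286107013424226
bowl [ 0.59075253 -0.06080286  0.135     ] sw [ 0.47118815 -0.07533608  0.11      ] 6.930382505700045 0.1204444077072487
lid fin [ 0.52794748 -0.25680788  0.062     ] disc [ 0.53031388 -0.26142797  0.032     ]
fin yaw 11.784940399915365 0.06709412688939789
```

```bash
cat >> h.py <<'E'
def plan(target,yaw_deg,n,p0=None,yaw0=None):
    """rows (cm, rad) to bring a down-pointing tool to target, yaw, from present (or given) pose"""
    s=get_state(); r=R.from_quat(s['eef_rot']); p=np.array(s['tool_pos'] if p0 is None else p0)
    y0=r.as_euler('ZYX')[0] if yaw0 is None else np.radians(yaw0)
    dy=-(np.radians(yaw_deg)-y0); d=(np.array(target)-p)*100/n
    for k in range(n):
        rr=R.from_euler('ZYX',[y0-dy*k/n,0,np.pi]); t=rr.inv().apply(d)
        print('{"x":%.2f,"y":%.2f,"z":%.2f,"rz":%.3f}'%(*t,dy/n),end=', ' if (k+1)%5 else '\n')
E
python3 - <<'E'
from h import *
plan([.50,-.13,.25],6.5,15)
E
```

```text
{"x":2.86,"y":-2.24,"z":-0.25,"rz":0.015}, {"x":2.82,"y":-2.28,"z":-0.25,"rz":0.015}, {"x":2.79,"y":-2.33,"z":-0.25,"rz":0.015}, {"x":2.75,"y":-2.37,"z":-0.25,"rz":0.015}, {"x":2.72,"y":-2.41,"z":-0.25,"rz":0.015}
{"x":2.68,"y":-2.45,"z":-0.25,"rz":0.015}, {"x":2.65,"y":-2.49,"z":-0.25,"rz":0.015}, {"x":2.61,"y":-2.53,"z":-0.25,"rz":0.015}, {"x":2.57,"y":-2.57,"z":-0.25,"rz":0.015}, {"x":2.53,"y":-2.60,"z":-0.25,"rz":0.015}
{"x":2.49,"y":-2.64,"z":-0.25,"rz":0.015}, {"x":2.45,"y":-2.68,"z":-0.25,"rz":0.015}, {"x":2.41,"y":-2.72,"z":-0.25,"rz":0.015}, {"x":2.37,"y":-2.75,"z":-0.25,"rz":0.015}, {"x":2.33,"y":-2.79,"z":-0.25,"rz":0.015}
```

send_rows --motion '[{"x":2.8,"y":-2.3,"z":-0.25,"rz":0.015,"jaw":8.8},{"x":2.8,"y":-2.3,"z":-0.25,"rz":0.015,"jaw":8.8},{"x":2.8,"y":-2.3,"z":-0.25,"rz":0.015,"jaw":8.8},{"x":2.8,"y":-2.3,"z":-0.25,"rz":0.015,"jaw":8.8},{"x":2.7,"y":-2.4,"z":-0.25,"rz":0.015,"jaw":8.8}]'

```text
schema error: expected keys x, y, z, rx, ry, rz, jaw
```

send_rows --motion '[{"x":2.7,"y":-2.5,"z":-0.25,"rz":0.015,"jaw":8.8},{"x":2.6,"y":-2.5,"z":-0.25,"rz":0.015,"jaw":8.8},{"x":2.6,"y":-2.5,"z":-0.25,"rz":0.015,"jaw":8.8},{"x":2.6,"y":-2.6,"z":-0.25,"rz":0.015,"jaw":8.8},{"x":2.5,"y":-2.6,"z":-0.25,"rz":0.015,"jaw":8.8}]'

```text
schema error: expected keys x, y, z, rx, ry, rz, jaw
```

send_rows --motion '[{"x":2.5,"y":-2.6,"z":-0.25,"rz":0.015,"jaw":8.8},{"x":2.5,"y":-2.7,"z":-0.25,"rz":0.015,"jaw":8.8},{"x":2.4,"y":-2.7,"z":-0.25,"rz":0.015,"jaw":8.8},{"x":2.4,"y":-2.8,"z":-0.25,"rz":0.015,"jaw":8.8},{"x":2.3,"y":-2.8,"z":-0.25,"rz":0.015,"jaw":8.8}]'

```text
schema error: expected keys x, y, z, rx, ry, rz, jaw
```

```bash
python3 - <<'E'
from h import *
st()
snap('wrist','w1'); st()
i=cv2.convertScaleAbs(cv2.imread('pics/w1.png'),alpha=1.5)
cv2.imwrite('pics/w1b.png',cv2.resize(i,(800,600),interpolation=cv2.INTER_CUBIC))
E
```

```text
0.15 [ 0.2069 -0.5892  0.2129] yaw/eul [ 0.338  0.    -3.14 ] F [-0.2  0.1  0.9] M [ 0.06  0.   -0.01] op 88.4 0.0 q [ 1.27  0.69 -0.19  1.57  0.16  0.9  -0.22]
0.2 [ 0.207  -0.5893  0.213 ] yaw/eul [ 0.338  0.    -3.141] F [-0.2  0.6 -0.5] M [-0.01 -0.05  0.05] op 87.9 0.0 q [ 1.27  0.69 -0.19  1.57  0.16  0.9  -0.22]
```

View pics/w1b.png

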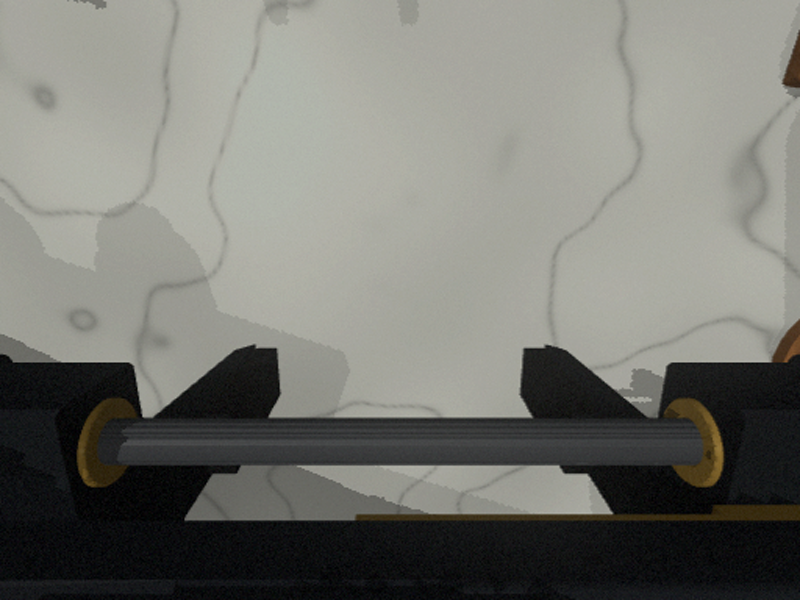

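The moves were refused because every row needs all the keys, so nothing moved. The wrist picture shows the gripper in the lower third, with a clear view forward of it. I'll aim the viewing pose further back.

```bash
sed -i 's/"rz":%.3f}/"rx":0,"ry":0,"rz":%.3f}/' h.py; python3 - <<'E'
from h import *
plan([.42,-.14,.25],6.5,10)
E
```

```text
{"x":3.50,"y":-3.53,"z":-0.37,"rx":0,"ry":0,"rz":0.022}, {"x":3.42,"y":-3.61,"z":-0.37,"rx":0,"ry":0,"rz":0.022}, {"x":3.34,"y":-3.69,"z":-0.37,"rx":0,"ry":0,"rz":0.022}, {"x":3.25,"y":-3.76,"z":-0.37,"rx":0,"ry":0,"rz":0.022}, {"x":3.17,"y":-3.83,"z":-0.37,"rx":0,"ry":0,"rz":0.022}
{"x":3.08,"y":-3.90,"z":-0.37,"rx":0,"ry":0,"rz":0.022}, {"x":2.99,"y":-3.97,"z":-0.37,"rx":0,"ry":0,"rz":0.022}, {"x":2.90,"y":-4.04,"z":-0.37,"rx":0,"ry":0,"rz":0.022}, {"x":2.81,"y":-4.10,"z":-0.37,"rx":0,"ry":0,"rz":0.022}, {"x":2.72,"y":-4.16,"z":-0.37,"rx":0,"ry":0,"rz":0.022}
```

send_rows --motion '[{"x":3.5,"y":-3.5,"z":-0.4,"rx":0,"ry":0,"rz":0.022,"jaw":8.8},{"x":3.4,"y":-3.6,"z":-0.4,"rx":0,"ry":0,"rz":0.022,"jaw":8.8},{"x":3.3,"y":-3.7,"z":-0.4,"rx":0,"ry":0,"rz":0.022,"jaw":8.8},{"x":3.2,"y":-3.8,"z":-0.4,"rx":0,"ry":0,"rz":0.022,"jaw":8.8},{"x":3.2,"y":-3.8,"z":-0.4,"rx":0,"ry":0,"rz":0.022,"jaw":8.8}]'

```text
clock: 0.7
tool_pos: [0.3132, -0.3635, 0.2337]
eef_rot: [0.994, 0.113, 0.0, -0.0]
contact_force: [0.9, 0.4, 0.2]
opening: 1.002
finger_force: 0.0
```

send_rows --motion '[{"x":3.1,"y":-3.9,"z":-0.4,"rx":0,"ry":0,"rz":0.022,"jaw":8.8},{"x":3.0,"y":-4.0,"z":-0.4,"rx":0,"ry":0,"rz":0.022,"jaw":8.8},{"x":2.9,"y":-4.0,"z":-0.4,"rx":0,"ry":0,"rz":0.022,"jaw":8.8},{"x":2.8,"y":-4.1,"z":-0.4,"rx":0,"ry":0,"rz":0.022,"jaw":8.8},{"x":2.7,"y":-4.2,"z":-0.4,"rx":0,"ry":0,"rz":0.022,"jaw":8.8}]'

```text
clock: 1.2
tool_pos: [0.419, -0.1385, 0.2538]
eef_rot: [0.998, 0.058, 0.0, 0.0]
contact_force: [1.1, -0.7, 0.2]
opening: 0.999
finger_force: 0.0
```

```bash
python3 - <<'E'
from h import *
st()
snap('wrist','w1'); st()
snap('wrist','w2'); st()
i=cv2.convertScaleAbs(cv2.imread('pics/w2.png'),alpha=1.3)
cv2.imwrite('pics/w2b.png',cv2.resize(i,(800,600),interpolation=cv2.INTER_CUBIC))
E
```

```text
1.2 [ 0.419  -0.1385  0.2538] yaw/eul [ 0.117 -0.     3.141] F [ 1.1 -0.7  0.2] M [-0.03 -0.09 -0.01] op 88.0 0.0 q [ 0.31  0.39 -0.13  2.04  0.08  0.71 -1.33]
1.25 [ 0.4241 -0.1285  0.2545] yaw/eul [ 0.131 -0.006 -3.137] F [1.9 5.4 1.5] M [ 0.39 -0.17  0.01] op 88.2 0.0 q [ 0.29  0.39 -0.14  2.04  0.07  0.71 -1.33]
1.3 [ 0.4224 -0.1326  0.2542] yaw/eul [ 0.132 -0.004 -3.139] F [0.3 0.2 0.3] M [0.01 0.03 0.08] op 87.9 0.0 q [ 0.3   0.39 -0.14  2.04  0.07  0.71 -1.32]
```

View pics/w2b.png

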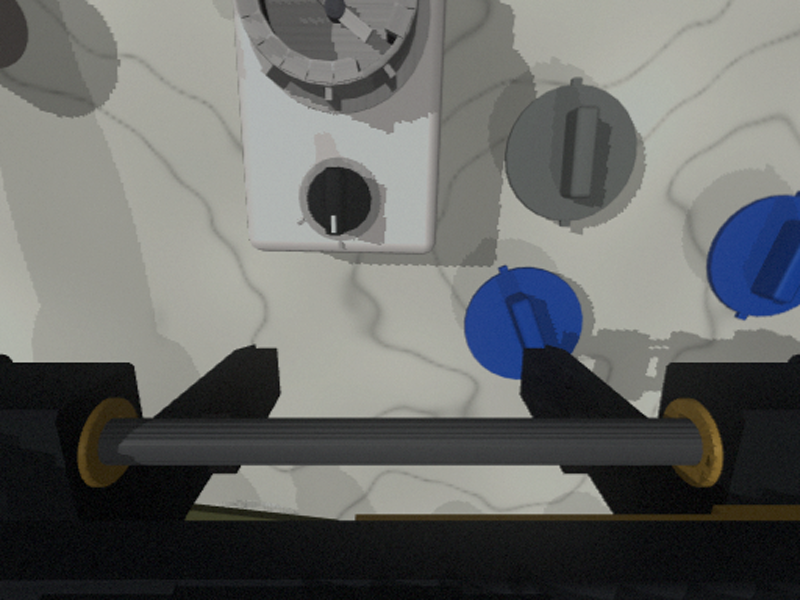

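The wrist view (800x600) shows:
- Switch at (339,195), with the white pointer towards the front.
- Front deck edge: (250,243) to (435,250).
- Lid disc centre at (570,152), lugs' tips at (576,80) and (565,228).
- Fin top from (590,107) to (579,197).
- Middle rib at (329,95), left rib at (270,82), right rib at (390,75).

```bash
python3 - <<'E'
from h import *
f=lambda u,v,z:pt('w2',(u+.5)/1.5625-.5,(v+.5)/1.5625-.5,z)
ang=lambda d:round(float(np.degrees(np.arctan2(d[1],d[0]))),1)
for n,a in dict(skirt=(339,197,.0935),finmid=(584.5,152,.062),disc=(571,153,.032)).items(): print(n,np.round(f(*a),4))
a,b=f(590,107,.062),f(579,197,.062); print('fin',ang(a-b),np.linalg.norm(a-b))
a,b=f(576,82,.014),f(565,228,.014); print('lugs',ang(a-b),np.linalg.norm(a-b),(a+b)/2)
a,b=f(250,243,.085),f(435,250,.085); print('front',ang(a-b)-90,np.linalg.norm(a-b),a,b)
a,b=f(240,100,.085),f(250,235,.085); print('left edge',ang(a-b))
print('ribs',f(329,95,.13),f(270,82,.13),f(390,75,.13))
print('bar',ang(f(339,170,.1205)-f(333,232,.1205)))
E
```

```text
skirt [ 0.4736 -0.0754  0.0935]
finmid [ 0.5319 -0.2599  0.062 ]
disc [ 0.533  -0.2603  0.032 ]
fin 6.4 0.06754036610006357
lugs 8.8 0.12459723146255898 [ 0.53074609 -0.26702537  0.014     ]
front 5.400000000000006 0.14465282960873532 [ 0.42914864 -0.00863082  0.085     ] [ 0.44276879 -0.152641    0.085     ]
left edge 6.8
ribs [ 0.53637224 -0.06813374  0.13      ] [ 0.53898592 -0.03124326  0.13      ] [ 0.55259313 -0.10438646  0.13      ]
bar -0.2
```

```bash
python3 - <<'E'
from h import *
plan([.4725,-.0755,.165],6.3,5)
E
```

```text
{"x":1.14,"y":-1.00,"z":1.78,"rx":0,"ry":0,"rz":0.004}, {"x":1.14,"y":-1.01,"z":1.78,"rx":0,"ry":0,"rz":0.004}, {"x":1.14,"y":-1.01,"z":1.78,"rx":0,"ry":0,"rz":0.004}, {"x":1.13,"y":-1.02,"z":1.78,"rx":0,"ry":0,"rz":0.004}, {"x":1.13,"y":-1.02,"z":1.78,"rx":0,"ry":0,"rz":0.004}
```

send_rows --motion '[{"x":1.1,"y":-1.0,"z":1.8,"rx":0,"ry":0,"rz":0.004,"jaw":5},{"x":1.1,"y":-1.0,"z":1.8,"rx":0,"ry":0,"rz":0.004,"jaw":5},{"x":1.1,"y":-1.0,"z":1.8,"rx":0,"ry":0,"rz":0.004,"jaw":5},{"x":1.1,"y":-1.0,"z":1.8,"rx":0,"ry":0,"rz":0.004,"jaw":5},{"x":1.1,"y":-1.0,"z":1.8,"rx":0,"ry":0,"rz":0.004,"jaw":5}]'

```text
clock: 1.8
tool_pos: [0.4679, -0.0848, 0.1627]
eef_rot: [0.999, 0.049, 0.0, 0.0]
contact_force: [0.0, -0.5, -0.2]
opening: 0.579
finger_force: 0.0
```

```bash
python3 - <<'E'
from h import *
snap('wrist','w3');snap('wrist','w3');snap('wrist','w3'); st()
i=cv2.convertScaleAbs(cv2.imread('pics/w3.png'),alpha=1.3)
cv2.imwrite('pics/w3b.png',cv2.resize(i,(800,600),interpolation=cv2.INTER_CUBIC))
plan([.4725,-.0755,.108],6.3,5)
E
```

```text
1.95 [ 0.4671 -0.0844  0.1628] yaw/eul [ 9.900e-02  2.000e-03 -3.141e+00] F [-0.3  0.2 -0.3] M [ 0.02  0.02 -0.02] op 49.9 0.0 q [ 0.14  0.58 -0.09  2.06  0.1   0.5  -1.5 ]
{"x":0.13,"y":-0.17,"z":1.10,"rx":0,"ry":0,"rz":-0.002}, {"x":0.13,"y":-0.17,"z":1.10,"rx":0,"ry":0,"rz":-0.002}, {"x":0.13,"y":-0.17,"z":1.10,"rx":0,"ry":0,"rz":-0.002}, {"x":0.13,"y":-0.17,"z":1.10,"rx":0,"ry":0,"rz":-0.002}, {"x":0.13,"y":-0.17,"z":1.10,"rx":0,"ry":0,"rz":-0.002}
```

View pics/w3b.png

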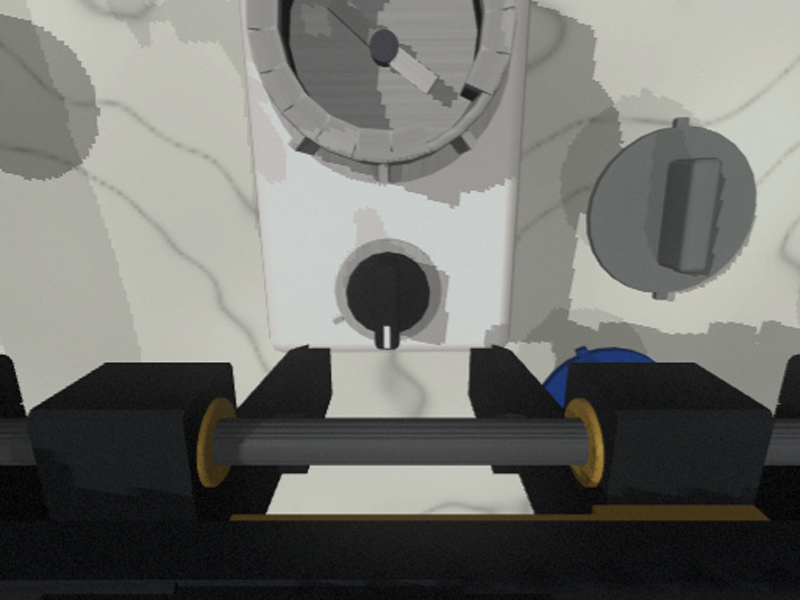

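The closer view shows:
- Black skirt: centre (388,293), width 347 to 430.
- Bar tip with white pointer: (387,340).
- Ribs: (304,146), (384,174), (460,145).
- Rim: outer left 248, right 527, front (384,160).
- Slot: (473,92).
- Lid disc: (673,210), fin top from (705,160) to (694,273).
- Lug tips: (681,120) and (664,298).

```bash
python3 - <<'E'
from h import *
f=lambda u,v,z:pt('w3',(u+.5)/1.5625-.5,(v+.5)/1.5625-.5,z)
ang=lambda d:round(float(np.degrees(np.arctan2(d[1],d[0]))),1)
print('skirt',f(388,293,.0935),'diam',np.linalg.norm(f(347,293,.0935)-f(430,293,.0935)),'bartip',f(387,340,.1))
print('deck L/R at v=250',f(260,250,.085),f(515,250,.085))
a,b=f(247,60,.085),f(270,340,.085);print('left edge',ang(a-b)); a,b=f(526,60,.085),f(509,340,.085);print('right',ang(a-b))
print('front',ang(f(270,349,.085)-f(509,349,.085))-90)
r=[f(*u,.13) for u in((304,146),(384,174),(460,145))]; print('ribs',np.round(r,4))
A=np.array([[2*p[0],2*p[1],1] for p in r]); c=np.linalg.solve(A,[p[0]**2+p[1]**2 for p in r]); print('circ',c[:2],np.sqrt(c[2]+c[0]**2+c[1]**2),[ang(p[:2]-c[:2]) for p in r])
print('rib1-rib3 yaw',ang(r[0]-r[2])-90)
print('rim front',f(384,160,.135),'slot',f(473,92,.135))
print('rim LR',f(248,10,.135),f(527,10,.135))
a,b=f(720,160,.062),f(708,273,.062)
c1=[f(*u,.062) for u in ((690,160),(720,158),(711,275),(681,270))];print('fin',np.mean(c1,0),ang(c1[0]-c1[3]),ang(c1[1]-c1[2]))
a,b=f(681,120,.028),f(664,298,.028); print('lugs',ang(a-b),np.linalg.norm(a-b),(a+b)/2)
print('disc LR',f(588,210,.032),f(756,208,.032))
E
```

```text
skirt [ 0.47246498 -0.07537076  0.0935    ] diam 0.04686084567404729 bartip [ 0.44674773 -0.07741448  0.1       ]
deck L/R at v=250 [ 4.88007121e-01 -4.56686269e-04  8.50000000e-02] [ 0.50275835 -0.14487885  0.085     ]
left edge 5.7
right 6.4
front 5.799999999999997
ribs [[ 0.5447 -0.0326  0.13  ]
 [ 0.5365 -0.0685  0.13  ]
 [ 0.552  -0.1005  0.13  ]]
circ [ 0.59061466 -0.06194114] 0.05453627468390611 [147.4, -173.1, -135.1]
rib1-rib3 yaw 6.200000000000003
rim front [ 0.54223    -0.06814723  0.135     ] slot [ 0.57272589 -0.10233898  0.135     ]
rim LR [ 0.59322432 -0.00934503  0.135     ] [ 0.60441   -0.1192617  0.135    ]
fin [ 0.53077416 -0.26034288  0.062     ] 11.0 12.3
lugs 9.7 0.12004435053916515 [ 0.53079118 -0.26352628  0.028     ]
disc LR [ 0.52752397 -0.20401983  0.032     ] [ 0.54031304 -0.31627782  0.032     ]
```

send_rows --motion '[{"x":0.3,"y":-0.4,"z":0.6,"rx":0,"ry":0,"rz":-0.003,"jaw":5},{"x":0.3,"y":-0.4,"z":0.7,"rx":0,"ry":0,"rz":-0.003,"jaw":5},{"x":0,"y":0,"z":1.4,"rx":0,"ry":0,"rz":0,"jaw":4},{"x":0,"y":0,"z":1.4,"rx":0,"ry":0,"rz":0,"jaw":4},{"x":0,"y":0,"z":1.3,"rx":0,"ry":0,"rz":0,"jaw":4}]'

```text
clock: 2.45
tool_pos: [0.4729, -0.0763, 0.1092]
eef_rot: [0.999, 0.052, 0.0, 0.0]
contact_force: [-0.7, 0.0, -0.2]
opening: 0.455
finger_force: 0.0
```

send_rows --motion '[{"x":0,"y":0,"z":0,"rx":0,"ry":0,"rz":0,"jaw":2.5},{"x":0,"y":0,"z":0,"rx":0,"ry":0,"rz":0,"jaw":1.5},{"x":0,"y":0,"z":0,"rx":0,"ry":0,"rz":0,"jaw":0.8},{"x":0,"y":0,"z":0,"rx":0,"ry":0,"rz":0,"jaw":0.8},{"x":0,"y":0,"z":0,"rx":0,"ry":0,"rz":0,"jaw":0.8}]' --grip_force 15

```text
clock: 2.95
tool_pos: [0.4731, -0.0762, 0.11]
eef_rot: [0.999, 0.052, 0.001, 0.0]
contact_force: [-0.3, 0.9, -0.0]
opening: 0.089
finger_force: 0.0
```

```bash
python3 -c "
from h import *
st()"
```

```text
2.95 [ 0.4731 -0.0762  0.11  ] yaw/eul [ 1.040e-01 -1.000e-03  3.141e+00] F [-0.3  0.9 -0. ] M [-0.    0.04  0.01] op 7.9 0.0 q [ 0.11  0.68 -0.07  2.1   0.12  0.36 -1.53]
```

```bash
python3 - <<'E'
from h import *
snap('wrist','w4');snap('side','s4'); st()
a=cv2.resize(cv2.imread('pics/w4.png')[180:384,130:390],(640,502));b=cv2.resize(cv2.imread('pics/s4.png')[120:230,210:340],None,fx=4,fy=4)
i=np.zeros((600,800,3),np.uint8)
a=cv2.resize(cv2.imread('pics/w4.png')[150:330,130:370],(400,300));b=cv2.resize(cv2.imread('pics/s4.png')[100:250,220:320],(400,600),interpolation=cv2.INTER_CUBIC)
i[:300,:400]=a;i[:,400:]=b
cv2.imwrite('pics/w4b.png',cv2.convertScaleAbs(i,alpha=1.7))
E
```

```text
3.05 [ 0.4729 -0.0761  0.1098] yaw/eul [ 1.040e-01 -1.000e-03  3.141e+00] F [ 0.  -1.   0.4] M [-0.02  0.02 -0.04] op 7.8 0.0 q [ 0.11  0.68 -0.07  2.1   0.12  0.36 -1.53]
```

View pics/w4b.png

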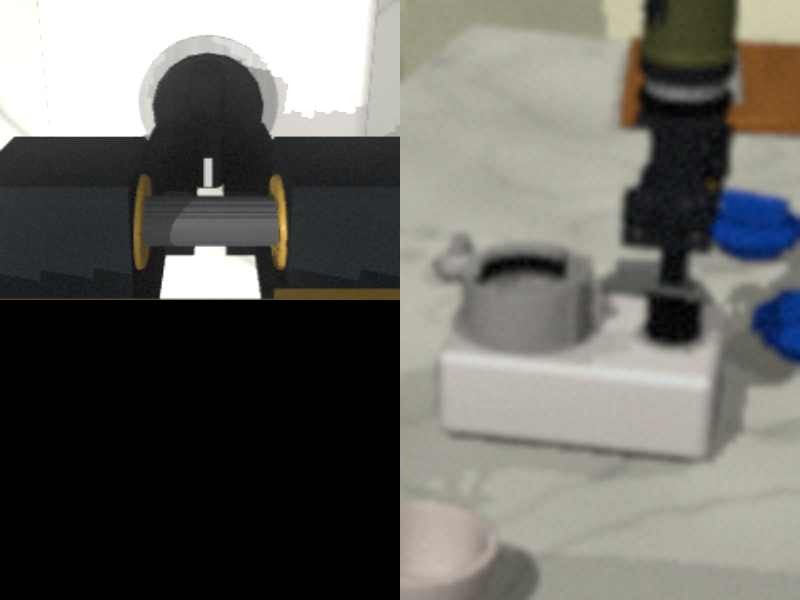

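The fingers straddle the bar, yet the opening reads 8 mm with no force. I'll close further to test it.

send_rows --motion '[{"x":0,"y":0,"z":0.3,"rx":0,"ry":0,"rz":0,"jaw":0},{"x":0,"y":0,"z":0.2,"rx":0,"ry":0,"rz":0,"jaw":0},{"x":0,"y":0,"z":0,"rx":0,"ry":0,"rz":0,"jaw":0},{"x":0,"y":0,"z":0,"rx":0,"ry":0,"rz":0,"jaw":0},{"x":0,"y":0,"z":0,"rx":0,"ry":0,"rz":0,"jaw":0}]' --grip_force 15

```text
clock: 3.55
tool_pos: [0.4728, -0.0761, 0.1045]
eef_rot: [0.999, 0.052, 0.0, 0.0]
contact_force: [-0.3, 0.5, 0.9]
opening: 0.006
finger_force: 0.0
```

```bash
python3 -c "
from h import *
st()"
```

```text
3.55 [ 0.4728 -0.0761  0.1045] yaw/eul [ 0.104 -0.     3.142] F [-0.3  0.5  0.9] M [-0.01 -0.03 -0.03] op 0.6 0.0 q [ 0.1   0.69 -0.07  2.1   0.12  0.35 -1.53]
```

```bash
python3 - <<'E'
from h import *
p=np.array([.4671,-.0844,.1628]); r=R.from_euler('ZYX',[.099,0,np.pi])
for q in ([0,-.025,.011],[0,.025,.011],[.009,-.025,.011],[.009,.025,.011],[0,0,0]): print(q,px('w3',p+r.apply(q))*1.5625)
print(cam('w3')); E,_,_=cam('w3'); print(r.inv().apply(E[:3,3]-p))
E2,_,_=cam('w4');print(r.inv().apply(E2[:3,3]-[.4729,-.0761,.1098]))
snap('top','top5');snap('side','s5');snap('wrist','w5')
a=cv2.resize(cv2.imread('pics/w5.png')[180:330,150:350],(400,300));b=cv2.resize(cv2.imread('pics/s5.png')[145:220,225:325],(800,600),interpolation=cv2.INTER_CUBIC)
c=cv2.resize(cv2.imread('pics/top5.png')[190:250,250:330],(400,300),interpolation=cv2.INTER_CUBIC)
i=np.zeros((600,800,3),np.uint8);i[:300,:400]=a;i[:300,400:]=c;i[300:,:400]=cv2.resize(b,(400,300))
i[300:,400:]=cv2.resize(cv2.imread('pics/w3.png')[140:260,170:330],(400,300),interpolation=cv2.INTER_CUBIC)
cv2.imwrite('pics/w5b.png',cv2.convertScaleAbs(i,alpha=2))
E
```

```text
[0, -0.025, 0.011] [346.61176538 340.09775369]
[0, 0.025, 0.011] [460.29389794 340.41306021]
[0.009, -0.025, 0.011] [346.00053894 320.65689863]
[0.009, 0.025, 0.011] [461.11431799 320.97602957]
[0, 0, 0] [403.66134062 349.77587573]
(array([[ 1.01488499e-01,  9.59046188e-01,  2.64443745e-01,
         5.35749325e-01],
       [-9.94836419e-01,  9.80413984e-02,  2.62370586e-02,
        -7.58009793e-02],
       [-7.63883548e-04, -2.65741028e-01,  9.64044150e-01,
         3.32214260e-01],
       [ 0.00000000e+00,  0.00000000e+00,  0.00000000e+00,
         1.00000000e+00]]), np.float64(279.83265991532437), array([255.69910453, 190.49789465]))
[ 0.0691631  -0.00177173 -0.16941426]
[ 0.06821809 -0.00095967 -0.17085127]
```

View pics/w5b.png

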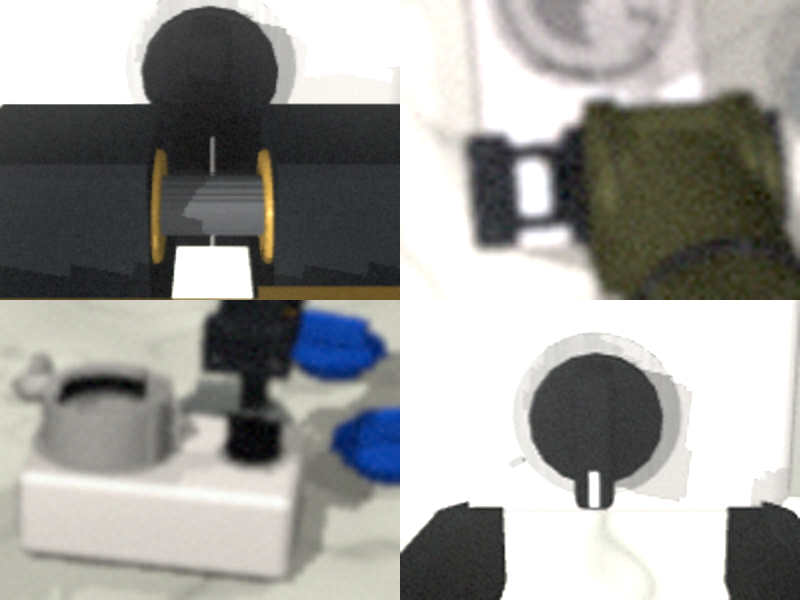

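The fingertips' spacing in the pictures (139 px for 50 mm) puts them about 23 mm above the reported TCP, not 11 mm below it. So the jaws shut above the bar, which explains why there was no contact. I'll reopen and go down carefully, watching the force.

send_rows --motion '[{"x":0,"y":0,"z":-0.2,"rx":0,"ry":0,"rz":0,"jaw":4},{"x":0,"y":0,"z":0,"rx":0,"ry":0,"rz":0,"jaw":4},{"x":0,"y":0,"z":0,"rx":0,"ry":0,"rz":0,"jaw":4},{"x":0,"y":0,"z":0.5,"rx":0,"ry":0,"rz":0,"jaw":4},{"x":0,"y":0,"z":0.5,"rx":0,"ry":0,"rz":0,"jaw":4}]'

```text
clock: 4.2
tool_pos: [0.4729, -0.0761, 0.0962]
eef_rot: [0.999, 0.052, 0.0, 0.0]
contact_force: [0.5, -0.2, -0.3]
opening: 0.432
finger_force: 0.0
```

send_rows --motion '[{"x":0,"y":0,"z":0.3,"rx":0,"ry":0,"rz":0,"jaw":4},{"x":0,"y":0,"z":0.3,"rx":0,"ry":0,"rz":0,"jaw":4},{"x":0,"y":0,"z":0.3,"rx":0,"ry":0,"rz":0,"jaw":4},{"x":0,"y":0,"z":0.2,"rx":0,"ry":0,"rz":0,"jaw":4},{"x":0,"y":0,"z":0.2,"rx":0,"ry":0,"rz":0,"jaw":4}]'

```text
clock: 4.7
tool_pos: [0.4728, -0.0761, 0.0833]
eef_rot: [0.999, 0.052, 0.0, 0.0]
contact_force: [-0.0, -0.3, 0.2]
opening: 0.453
finger_force: 0.0
```

send_rows --motion '[{"x":0,"y":0,"z":0,"rx":0,"ry":0,"rz":0,"jaw":2.5},{"x":0,"y":0,"z":0,"rx":0,"ry":0,"rz":0,"jaw":1.5},{"x":0,"y":0,"z":0,"rx":0,"ry":0,"rz":0,"jaw":0.7},{"x":0,"y":0,"z":0,"rx":0,"ry":0,"rz":0,"jaw":0.5},{"x":0,"y":0,"z":0,"rx":0,"ry":0,"rz":0,"jaw":0.5}]' --grip_force 15

```text
clock: 5.2
tool_pos: [0.4728, -0.0754, 0.0836]
eef_rot: [0.999, 0.052, 0.0, -0.0]
contact_force: [-0.3, 3.0, 0.7]
opening: 0.142
finger_force: 15.0
```

Now it grips: opening 12.5 mm, 15 N. Next I turn it clockwise from above.

send_rows --motion '[{"x":0,"y":0,"z":0,"rx":0,"ry":0,"rz":0.1,"jaw":0.5},{"x":0,"y":0,"z":0,"rx":0,"ry":0,"rz":0.12,"jaw":0.5},{"x":0,"y":0,"z":0,"rx":0,"ry":0,"rz":0.12,"jaw":0.5},{"x":0,"y":0,"z":0,"rx":0,"ry":0,"rz":0.12,"jaw":0.5},{"x":0,"y":0,"z":0,"rx":0,"ry":0,"rz":0.12,"jaw":0.5}]' --grip_force 25

```text
clock: 5.7
tool_pos: [0.4726, -0.0764, 0.0836]
eef_rot: [0.971, -0.238, -0.0, 0.0]
contact_force: [-1.9, -0.5, 1.2]
opening: 0.146
finger_force: 25.0
```

```bash
python3 -c "
from h import *
st()"
```

```text
5.7 [ 0.4726 -0.0764  0.0836] yaw/eul [-0.481  0.     3.141] F [-1.9 -0.5  1.2] M [0.   0.22 0.01] op 12.9 24.99876379966736 q [ 0.03  0.74  0.06  2.12 -0.13  0.29 -1.86]
```

send_rows --motion '[{"x":0,"y":0,"z":0,"rx":0,"ry":0,"rz":0.12,"jaw":0.5},{"x":0,"y":0,"z":0,"rx":0,"ry":0,"rz":0.12,"jaw":0.5},{"x":0,"y":0,"z":0,"rx":0,"ry":0,"rz":0.12,"jaw":0.5},{"x":0,"y":0,"z":0,"rx":0,"ry":0,"rz":0.12,"jaw":0.5},{"x":0,"y":0,"z":0,"rx":0,"ry":0,"rz":0.03,"jaw":0.5}]'

```text
clock: 6.2
tool_pos: [0.472, -0.0769, 0.0836]
eef_rot: [0.881, -0.474, -0.0, 0.001]
contact_force: [-1.1, -1.7, 2.5]
opening: 0.148
finger_force: 25.7
```

```bash
python3 -c "
from h import *
st()"
```

```text
6.2 [ 0.472  -0.0769  0.0836] yaw/eul [-0.987 -0.     3.14 ] F [-1.1 -1.7  2.5] M [-0.41  0.46  0.51] op 13.0 25.735613107681274 q [-0.03  0.74  0.15  2.12 -0.35  0.3  -2.14]
```

The switch is at its stop: it turned 1.09 rad and the moment rose to 0.5 N m. I'll let go, rise, and head to the lid.

send_rows --motion '[{"x":0,"y":0,"z":0,"rx":0,"ry":0,"rz":-0.04,"jaw":2.5},{"x":0,"y":0,"z":0,"rx":0,"ry":0,"rz":0,"jaw":3},{"x":0,"y":0,"z":-1,"rx":0,"ry":0,"rz":0,"jaw":3},{"x":0,"y":0,"z":-3,"rx":0,"ry":0,"rz":0,"jaw":3},{"x":0,"y":0,"z":-4,"rx":0,"ry":0,"rz":0,"jaw":3}]'

```text
clock: 6.7
tool_pos: [0.4718, -0.0758, 0.1639]
eef_rot: [0.89, -0.455, -0.002, 0.0]
contact_force: [1.3, 0.0, -0.3]
opening: 0.342
finger_force: 0.0
```

```bash
python3 -c "
from h import *
st()
plan([.50,-.26,.14],10.5,10)"
```

```text
6.7 [ 0.4718 -0.0758  0.1639] yaw/eul [-9.450e-01  2.000e-03  3.139e+00] F [ 1.3  0.  -0.3] M [ 0.13 -0.06  0.01] op 30.1 0.0 q [-0.09  0.6   0.25  2.06 -0.29  0.51 -2.15]
{"x":1.66,"y":0.85,"z":0.24,"rx":0,"ry":0,"rz":-0.113}, {"x":1.55,"y":1.03,"z":0.24,"rx":0,"ry":0,"rz":-0.113}, {"x":1.43,"y":1.20,"z":0.24,"rx":0,"ry":0,"rz":-0.113}, {"x":1.28,"y":1.35,"z":0.24,"rx":0,"ry":0,"rz":-0.113}, {"x":1.12,"y":1.49,"z":0.24,"rx":0,"ry":0,"rz":-0.113}
{"x":0.95,"y":1.61,"z":0.24,"rx":0,"ry":0,"rz":-0.113}, {"x":0.76,"y":1.70,"z":0.24,"rx":0,"ry":0,"rz":-0.113}, {"x":0.56,"y":1.78,"z":0.24,"rx":0,"ry":0,"rz":-0.113}, {"x":0.36,"y":1.83,"z":0.24,"rx":0,"ry":0,"rz":-0.113}, {"x":0.15,"y":1.86,"z":0.24,"rx":0,"ry":0,"rz":-0.113}
```

send_rows --motion '[{"x":1.7,"y":0.9,"z":0.2,"rx":0,"ry":0,"rz":-0.113,"jaw":5},{"x":1.6,"y":1.0,"z":0.2,"rx":0,"ry":0,"rz":-0.113,"jaw":6},{"x":1.4,"y":1.2,"z":0.2,"rx":0,"ry":0,"rz":-0.113,"jaw":6},{"x":1.3,"y":1.4,"z":0.2,"rx":0,"ry":0,"rz":-0.113,"jaw":6},{"x":1.1,"y":1.5,"z":0.2,"rx":0,"ry":0,"rz":-0.113,"jaw":6}]'

```text
clock: 7.2
tool_pos: [0.487, -0.1702, 0.1542]
eef_rot: [0.982, -0.187, 0.0, 0.0]
contact_force: [0.5, 0.0, -0.0]
opening: 0.681
finger_force: 0.0
```

send_rows --motion '[{"x":1.0,"y":1.6,"z":0.2,"rx":0,"ry":0,"rz":-0.113,"jaw":6},{"x":0.8,"y":1.7,"z":0.2,"rx":0,"ry":0,"rz":-0.113,"jaw":6},{"x":0.6,"y":1.8,"z":0.2,"rx":0,"ry":0,"rz":-0.113,"jaw":6},{"x":0.4,"y":1.8,"z":0.2,"rx":0,"ry":0,"rz":-0.113,"jaw":6},{"x":0.2,"y":1.9,"z":0.2,"rx":0,"ry":0,"rz":-0.113,"jaw":6}]'

```text
clock: 7.7
tool_pos: [0.503, -0.263, 0.1442]
eef_rot: [0.996, 0.094, 0.0, 0.0]
contact_force: [-0.1, -0.0, 0.1]
opening: 0.68
finger_force: 0.0
```

```bash
python3 - <<'E'
from h import *
snap('top','top6');snap('wrist','w6');snap('wrist','w6'); st()
i=np.zeros((600,800,3),np.uint8)
i[:450,:600]=cv2.resize(cv2.imread('pics/w6.png'),(600,450),interpolation=cv2.INTER_CUBIC)
i[300:,500:]=cv2.resize(cv2.imread('pics/top6.png')[205:245,270:310],(300,300),interpolation=cv2.INTER_CUBIC)
cv2.imwrite('pics/w6b.png',cv2.convertScaleAbs(i,alpha=1.4))
E
```

```text
7.85 [ 0.5026 -0.2632  0.1438] yaw/eul [ 0.179 -0.     3.141] F [-0.2  0.3  1.2] M [0.03 0.   0.02] op 60.2 0.0 q [ 0.47  0.71 -0.12  1.81  0.14  0.63 -1.12]
```

View pics/w6b.png

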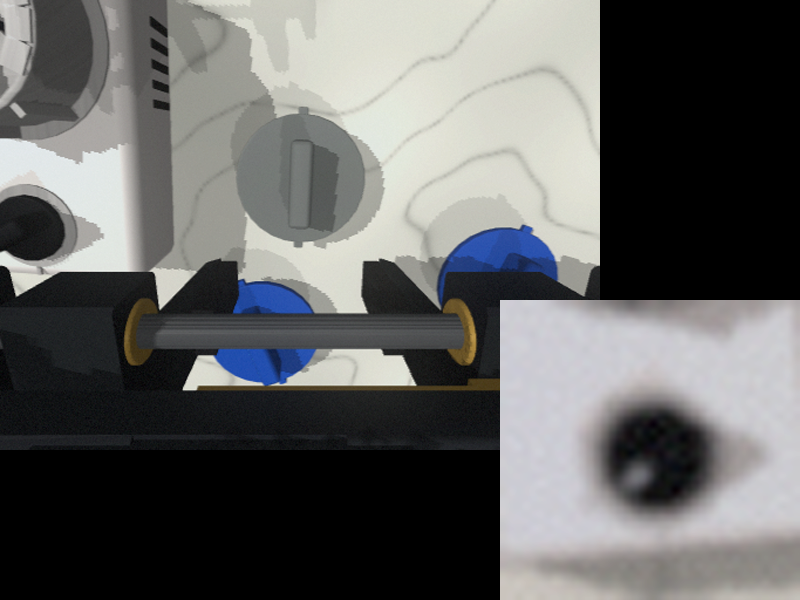

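The inset shows the switch pointer at the lower left, so it is on. The lid in the wrist view (600x450 scale) has its fin top from (302,140) to (300,228), disc 237 to 366 wide with centre about (301,178), and tabs at (304,110) and (298,243).

```bash
python3 - <<'E'
from h import *
k=600/512
f=lambda u,v,z:pt('w6',(u+.5)/k-.5,(v+.5)/k-.5,z)
ang=lambda d:round(float(np.degrees(np.arctan2(d[1],d[0]))),1)
a,b=f(302.5,140,.062),f(299.5,228,.062);print('fin',(a+b)/2,ang(a-b),np.linalg.norm(a-b))
a,b=f(304,110,.028),f(298,244,.028);print('tabs',(a+b)/2,ang(a-b))
a,b=f(237,178,.032),f(366,178,.032);print('disc',(a+b)/2,np.linalg.norm(a-b))
plan([.533,-.2605,.09],10,5)
E
```

```text
fin [ 0.53196501 -0.26095295  0.062     ] 8.5 0.06838820835880098
tabs [ 0.53118283 -0.26123504  0.028     ] 7.8
disc [ 0.53402071 -0.26130108  0.032     ] 0.11101925412765846
{"x":0.61,"y":0.05,"z":1.08,"rx":0,"ry":0,"rz":0.001}, {"x":0.61,"y":0.05,"z":1.08,"rx":0,"ry":0,"rz":0.001}, {"x":0.61,"y":0.05,"z":1.08,"rx":0,"ry":0,"rz":0.001}, {"x":0.61,"y":0.05,"z":1.08,"rx":0,"ry":0,"rz":0.001}, {"x":0.61,"y":0.05,"z":1.08,"rx":0,"ry":0,"rz":0.001}
```

send_rows --motion '[{"x":1.0,"y":0.1,"z":1.0,"rx":0,"ry":0,"rz":0.01,"jaw":6},{"x":1.0,"y":0.1,"z":2.0,"rx":0,"ry":0,"rz":0.01,"jaw":6},{"x":0.9,"y":0.1,"z":2.0,"rx":0,"ry":0,"rz":0.01,"jaw":6},{"x":0,"y":0,"z":2.0,"rx":0,"ry":0,"rz":0,"jaw":6},{"x":0,"y":0,"z":2.0,"rx":0,"ry":0,"rz":0,"jaw":6}]'

```text
clock: 8.35
tool_pos: [0.5332, -0.2575, 0.0523]
eef_rot: [0.997, 0.077, 0.0, -0.0]
contact_force: [-0.8, 0.1, 0.5]
opening: 0.68
finger_force: 0.0
```

send_rows --motion '[{"x":0,"y":0,"z":1.5,"rx":0,"ry":0,"rz":0,"jaw":6},{"x":0,"y":0,"z":1.0,"rx":0,"ry":0,"rz":0,"jaw":6},{"x":0,"y":0,"z":0.8,"rx":0,"ry":0,"rz":0,"jaw":6},{"x":0,"y":0,"z":0.2,"rx":0,"ry":0,"rz":0,"jaw":6},{"x":0,"y":0,"z":0,"rx":0,"ry":0,"rz":0,"jaw":6}]'

```text
clock: 8.85
tool_pos: [0.5322, -0.26, 0.0186]
eef_rot: [0.997, 0.077, 0.0, 0.0]
contact_force: [-0.1, -0.8, -0.1]
opening: 0.682
finger_force: 0.0
```

```bash
python3 -c "
from h import *
st()"
```

```text
8.85 [ 0.5322 -0.26    0.0186] yaw/eul [ 0.154 -0.     3.141] F [-0.1 -0.8 -0.1] M [-0.02 -0.04  0.  ] op 60.1 0.0 q [ 0.42  0.93 -0.08  1.79  0.15  0.43 -1.18]
```

send_rows --motion '[{"x":0,"y":0,"z":0.2,"rx":0,"ry":0,"rz":0,"jaw":4},{"x":0,"y":0,"z":0,"rx":0,"ry":0,"rz":0,"jaw":2.8},{"x":0,"y":0,"z":0,"rx":0,"ry":0,"rz":0,"jaw":2},{"x":0,"y":0,"z":0,"rx":0,"ry":0,"rz":0,"jaw":1},{"x":0,"y":0,"z":0,"rx":0,"ry":0,"rz":0,"jaw":1}]' --grip_force 15

```text
clock: 9.35
tool_pos: [0.5321, -0.2601, 0.0167]
eef_rot: [0.997, 0.077, 0.0, 0.0]
contact_force: [0.7, 0.4, 0.2]
opening: 0.255
finger_force: 0.0
```

send_rows --motion '[{"x":0,"y":0,"z":0,"rx":0,"ry":0,"rz":0,"jaw":1},{"x":0,"y":0,"z":0,"rx":0,"ry":0,"rz":0,"jaw":1},{"x":0,"y":0,"z":-1,"rx":0,"ry":0,"rz":0,"jaw":1},{"x":0,"y":0,"z":-2,"rx":0,"ry":0,"rz":0,"jaw":1},{"x":0,"y":0,"z":-2,"rx":0,"ry":0,"rz":0,"jaw":1}]' --grip_force 45

```text
clock: 9.85
tool_pos: [0.5314, -0.2596, 0.0672]
eef_rot: [0.997, 0.077, -0.001, -0.0]
contact_force: [-0.0, -0.8, -0.3]
opening: 0.203
finger_force: 45.0
```

```bash
python3 -c "
from h import *
s=st()
plan([.572,-.21,.185],45,5)"
```

```text
9.85 [ 0.5314 -0.2596  0.0672] yaw/eul [ 1.540e-01  1.000e-03 -3.141e+00] F [-0.  -0.8 -0.3] M [-0.03 -0.07  0.  ] op 17.9 44.99674977734685 q [ 0.43  0.85 -0.09  1.78  0.14  0.52 -1.17]
{"x":0.95,"y":-0.86,"z":-2.36,"rx":0,"ry":0,"rz":-0.126}, {"x":1.05,"y":-0.73,"z":-2.36,"rx":0,"ry":0,"rz":-0.126}, {"x":1.14,"y":-0.59,"z":-2.36,"rx":0,"ry":0,"rz":-0.126}, {"x":1.20,"y":-0.44,"z":-2.36,"rx":0,"ry":0,"rz":-0.126}, {"x":1.25,"y":-0.29,"z":-2.36,"rx":0,"ry":0,"rz":-0.126}
```

send_rows --motion '[{"x":0,"y":0,"z":-3.0,"rx":0,"ry":0,"rz":0,"jaw":1},{"x":0,"y":0,"z":-3.0,"rx":0,"ry":0,"rz":0,"jaw":1},{"x":0,"y":0,"z":-3.0,"rx":0,"ry":0,"rz":0,"jaw":1},{"x":0,"y":0,"z":-2.8,"rx":0,"ry":0,"rz":-0.1,"jaw":1},{"x":0,"y":0,"z":0,"rx":0,"ry":0,"rz":-0.1,"jaw":1}]'

```text
clock: 10.35
tool_pos: [0.5343, -0.2609, 0.1891]
eef_rot: [0.984, 0.178, 0.003, 0.002]
contact_force: [0.6, -0.1, -0.9]
opening: 0.204
finger_force: 45.0
```

```bash
python3 -c "
from h import *
s=st()
plan([.595,-.062,.185],46,10)"
```

```text
10.35 [ 0.5343 -0.2609  0.1891] yaw/eul [ 0.358 -0.005  3.136] F [ 0.6 -0.1 -0.9] M [-0.01 -0.02  0.02] op 18.0 44.99666752293706 q [ 0.48  0.67 -0.18  1.7   0.16  0.78 -0.99]
{"x":1.27,"y":-1.65,"z":0.04,"rx":0,"ry":0,"rz":-0.045}, {"x":1.34,"y":-1.59,"z":0.04,"rx":0,"ry":0,"rz":-0.045}, {"x":1.41,"y":-1.53,"z":0.04,"rx":0,"ry":0,"rz":-0.045}, {"x":1.47,"y":-1.47,"z":0.04,"rx":0,"ry":0,"rz":-0.045}, {"x":1.54,"y":-1.40,"z":0.04,"rx":0,"ry":0,"rz":-0.045}
{"x":1.60,"y":-1.33,"z":0.04,"rx":0,"ry":0,"rz":-0.045}, {"x":1.66,"y":-1.26,"z":0.04,"rx":0,"ry":0,"rz":-0.045}, {"x":1.71,"y":-1.18,"z":0.04,"rx":0,"ry":0,"rz":-0.045}, {"x":1.76,"y":-1.11,"z":0.04,"rx":0,"ry":0,"rz":-0.045}, {"x":1.81,"y":-1.03,"z":0.04,"rx":0,"ry":0,"rz":-0.045}
```

send_rows --motion '[{"x":1.3,"y":-1.6,"z":0.1,"rx":0,"ry":0,"rz":-0.045,"jaw":1},{"x":1.3,"y":-1.6,"z":0,"rx":0,"ry":0,"rz":-0.045,"jaw":1},{"x":1.4,"y":-1.5,"z":0.1,"rx":0,"ry":0,"rz":-0.045,"jaw":1},{"x":1.5,"y":-1.5,"z":0,"rx":0,"ry":0,"rz":-0.045,"jaw":1},{"x":1.5,"y":-1.4,"z":0.1,"rx":0,"ry":0,"rz":-0.045,"jaw":1}]'

```text
clock: 10.85
tool_pos: [0.563, -0.1576, 0.1809]
eef_rot: [0.958, 0.288, -0.0, -0.001]
contact_force: [-0.3, -0.5, -0.6]
opening: 0.199
finger_force: 45.0
```

```bash
python3 - <<'E'
from h import *
snap('wrist','w7');snap('wrist','w7'); st()
from scipy.ndimage import map_coordinates
th=np.linspace(0,2*np.pi,360)
def score(f,c,r,z):
    g=G[f]; P=np.array([[c[0]+r*np.cos(t),c[1]+r*np.sin(t),z] for t in th]); E,fl,cc=cam(f)
    p=(P-E[:3,3])@E[:3,:3]; u=cc[0]-fl*p[:,0]/p[:,2]; v=cc[1]+fl*p[:,1]/p[:,2]
    ok=(u>1)&(u<510)&(v>1)&(v<382); return map_coordinates(g,[v[ok],u[ok]],order=1).mean()
G={}
for f in('w3','w7','top6','top1','w2'):
    i=cv2.GaussianBlur(cv2.imread(f'pics/{f}.png',0).astype(np.float32),(0,0),1); G[f]=np.hypot(cv2.Sobel(i,5,1,0),cv2.Sobel(i,5,0,1))
    for r in(.055,.041):
        b=max((score(f,(x,y),r,.135),x,y) for x in np.arange(.582,.609,.001) for y in np.arange(-.076,-.048,.001)); print(f,r,np.round(b,4))
i=cv2.convertScaleAbs(cv2.imread('pics/w7.png'),alpha=1.3)
cv2.imwrite('pics/w7b.png',cv2.resize(i,(800,600),interpolation=cv2.INTER_CUBIC))
E
```

```text
10.95 [ 0.5639 -0.1548  0.181 ] yaw/eul [ 5.880e-01 -2.000e-03 -3.138e+00] F [ 1.5  0.1 -1.7] M [ 0.04 -0.03 -0.02] op 17.8 44.99679101631045 q [ 0.33  0.68 -0.24  1.72  0.21  0.76 -0.99]
w3 0.055 [55.7063  0.597  -0.061 ]
w3 0.041 [ 9.18195e+01  5.95000e-01 -6.20000e-02]
w7 0.055 [50.3181  0.596  -0.063 ]
w7 0.041 [ 1.180568e+02  5.960000e-01 -6.200000e-02]
top6 0.055 [ 6.06704e+01  5.83000e-01 -5.60000e-02]
top6 0.041 [49.2129  0.595  -0.063 ]
top1 0.055 [ 5.81654e+01  5.83000e-01 -5.60000e-02]
top1 0.041 [44.52   0.595 -0.064]
w2 0.055 [ 9.00318e+01  5.96000e-01 -6.10000e-02]
w2 0.041 [ 6.6004e+01  5.9500e-01 -6.2000e-02]
```

The bowl centre is agreed by all views at (0.5955, -0.062). On to the pose above it.

```bash
python3 -c "
from h import *
plan([.5955,-.062,.178],46,5)"
```

```text
{"x":1.56,"y":-1.19,"z":0.06,"rx":0,"ry":0,"rz":-0.043}, {"x":1.60,"y":-1.13,"z":0.06,"rx":0,"ry":0,"rz":-0.043}, {"x":1.65,"y":-1.06,"z":0.06,"rx":0,"ry":0,"rz":-0.043}, {"x":1.70,"y":-0.98,"z":0.06,"rx":0,"ry":0,"rz":-0.043}, {"x":1.74,"y":-0.91,"z":0.06,"rx":0,"ry":0,"rz":-0.043}
```

send_rows --motion '[{"x":1.6,"y":-1.2,"z":0,"rx":0,"ry":0,"rz":-0.043,"jaw":1},{"x":1.6,"y":-1.1,"z":0,"rx":0,"ry":0,"rz":-0.043,"jaw":1},{"x":1.65,"y":-1.1,"z":0,"rx":0,"ry":0,"rz":-0.043,"jaw":1},{"x":1.7,"y":-1.0,"z":0,"rx":0,"ry":0,"rz":-0.043,"jaw":1},{"x":1.7,"y":-0.9,"z":0,"rx":0,"ry":0,"rz":-0.043,"jaw":1}]'

```text
clock: 11.45
tool_pos: [0.5955, -0.0663, 0.1815]
eef_rot: [0.921, 0.389, 0.0, -0.0]
contact_force: [0.1, -0.0, -1.7]
opening: 0.2
finger_force: 45.0
```

send_rows --motion '[{"x":0,"y":0,"z":0.3,"rx":0,"ry":0,"rz":0,"jaw":1},{"x":0,"y":0,"z":0.3,"rx":0,"ry":0,"rz":0,"jaw":1},{"x":0,"y":0,"z":0.3,"rx":0,"ry":0,"rz":0,"jaw":1},{"x":0,"y":0,"z":0,"rx":0,"ry":0,"rz":0,"jaw":1},{"x":0,"y":0,"z":0,"rx":0,"ry":0,"rz":0,"jaw":1}]'

```text
clock: 11.95
tool_pos: [0.5946, -0.0696, 0.1723]
eef_rot: [0.923, 0.386, -0.0, 0.0]
contact_force: [0.3, -0.2, -1.8]
opening: 0.201
finger_force: 45.0
```

```bash
python3 -c "
from h import *
st();plan([.5955,-.062,.15],46,5)"
```

```text
11.95 [ 0.5946 -0.0696  0.1723] yaw/eul [7.920e-01 1.000e-03 3.141e+00] F [ 0.3 -0.2 -1.8] M [-0.03 -0.02 -0.01] op 17.7 44.99675961211324 q [ 0.2   0.71 -0.27  1.69  0.26  0.78 -0.98]
{"x":0.12,"y":-0.09,"z":0.45,"rx":0,"ry":0,"rz":-0.002}, {"x":0.12,"y":-0.09,"z":0.45,"rx":0,"ry":0,"rz":-0.002}, {"x":0.12,"y":-0.09,"z":0.45,"rx":0,"ry":0,"rz":-0.002}, {"x":0.12,"y":-0.09,"z":0.45,"rx":0,"ry":0,"rz":-0.002}, {"x":0.12,"y":-0.09,"z":0.45,"rx":0,"ry":0,"rz":-0.002}
```

send_rows --motion '[{"x":0.3,"y":-0.2,"z":0.2,"rx":0,"ry":0,"rz":-0.01,"jaw":1},{"x":0.3,"y":-0.25,"z":0.2,"rx":0,"ry":0,"rz":0,"jaw":1},{"x":0,"y":0,"z":0.4,"rx":0,"ry":0,"rz":0,"jaw":1},{"x":0,"y":0,"z":0.4,"rx":0,"ry":0,"rz":0,"jaw":1},{"x":0,"y":0,"z":0.4,"rx":0,"ry":0,"rz":0,"jaw":1}]'

```text
clock: 12.45
tool_pos: [0.5957, -0.0611, 0.156]
eef_rot: [0.92, 0.391, -0.0, 0.0]
contact_force: [0.4, 0.2, -0.6]
opening: 0.201
finger_force: 45.0
```

```bash
python3 -c "
from h import *
st();plan([.5955,-.062,.143],46,5)"
```

```text
12.45 [ 0.5957 -0.0611  0.156 ] yaw/eul [ 0.804  0.    -3.142] F [ 0.4  0.2 -0.6] M [ 0.02 -0.07 -0.01] op 17.7 44.9967535212636 q [ 0.18  0.73 -0.27  1.7   0.27  0.74 -0.99]
{"x":-0.02,"y":0.01,"z":0.26,"rx":0,"ry":0,"rz":0.000}, {"x":-0.02,"y":0.01,"z":0.26,"rx":0,"ry":0,"rz":0.000}, {"x":-0.02,"y":0.01,"z":0.26,"rx":0,"ry":0,"rz":0.000}, {"x":-0.02,"y":0.01,"z":0.26,"rx":0,"ry":0,"rz":0.000}, {"x":-0.02,"y":0.01,"z":0.26,"rx":0,"ry":0,"rz":0.000}
```

send_rows --motion '[{"x":0,"y":0.05,"z":0.4,"rx":0,"ry":0,"rz":0,"jaw":1},{"x":-0.05,"y":0,"z":0.4,"rx":0,"ry":0,"rz":0,"jaw":1},{"x":0,"y":0,"z":0.4,"rx":0,"ry":0,"rz":0,"jaw":1},{"x":0,"y":0,"z":0.3,"rx":0,"ry":0,"rz":0,"jaw":1},{"x":0,"y":0,"z":0.2,"rx":0,"ry":0,"rz":0,"jaw":1}]'

```text
clock: 12.95
tool_pos: [0.5958, -0.0617, 0.1391]
eef_rot: [0.92, 0.391, -0.0, -0.0]
contact_force: [-0.2, 0.6, -0.6]
opening: 0.198
finger_force: 45.0
```

```bash
python3 -c "
from h import *
st()"
```

```text
12.95 [ 0.5958 -0.0617  0.1391] yaw/eul [ 0.804  0.    -3.141] F [-0.2  0.6 -0.6] M [-0.01 -0.02  0.01] op 17.5 44.99679118394852 q [ 0.18  0.76 -0.26  1.71  0.28  0.71 -1.  ]
```

No contact, so the lugs are entering the slots. I'll continue down to the seat.

send_rows --motion '[{"x":0,"y":0,"z":0.3,"rx":0,"ry":0,"rz":0,"jaw":1},{"x":0,"y":0,"z":0.3,"rx":0,"ry":0,"rz":0,"jaw":1},{"x":0,"y":0,"z":0.3,"rx":0,"ry":0,"rz":0,"jaw":1},{"x":0,"y":0,"z":0.2,"rx":0,"ry":0,"rz":0,"jaw":1},{"x":0,"y":0,"z":0.1,"rx":0,"ry":0,"rz":0,"jaw":1}]'

```text
clock: 13.45
tool_pos: [0.5958, -0.0617, 0.1277]
eef_rot: [0.92, 0.391, -0.0, 0.0]
contact_force: [-3.2, -1.0, 7.7]
opening: 0.202
finger_force: 45.0
```

```bash
python3 -c "
from h import *
st()"
```

```text
13.45 [ 0.5958 -0.0617  0.1277] yaw/eul [ 0.804  0.    -3.142] F [-3.2 -1.   7.7] M [0.04 0.52 0.01] op 17.8 44.99658627435565 q [ 0.17  0.77 -0.26  1.72  0.28  0.68 -1.  ]
```

Seated: TCP z 0.1277, exactly as expected, with 8 N of push. Now I twist clockwise.

send_rows --motion '[{"x":0,"y":0,"z":-0.03,"rx":0,"ry":0,"rz":0.05,"jaw":1},{"x":0,"y":0,"z":0,"rx":0,"ry":0,"rz":0.08,"jaw":1},{"x":0,"y":0,"z":0,"rx":0,"ry":0,"rz":0.08,"jaw":1},{"x":0,"y":0,"z":0,"rx":0,"ry":0,"rz":0.08,"jaw":1},{"x":0,"y":0,"z":0,"rx":0,"ry":0,"rz":0.06,"jaw":1}]' --grip_force 55

```text
clock: 13.95
tool_pos: [0.596, -0.0616, 0.1279]
eef_rot: [0.975, 0.224, 0.0, 0.0]
contact_force: [-0.5, -0.6, -1.4]
opening: 0.197
finger_force: 55.0
```

```bash
python3 -c "
from h import *
st()"
```

```text
13.95 [ 0.596  -0.0616  0.1279] yaw/eul [ 0.452 -0.     3.141] F [-0.5 -0.6 -1.4] M [0.04 0.02 0.16] op 17.4 55.01403450965881 q [ 0.12  0.76 -0.16  1.73  0.18  0.66 -1.26]
```

send_rows --motion '[{"x":0,"y":0,"z":0.03,"rx":0,"ry":0,"rz":0.08,"jaw":1},{"x":0,"y":0,"z":0,"rx":0,"ry":0,"rz":0.08,"jaw":1},{"x":0,"y":0,"z":0,"rx":0,"ry":0,"rz":0.08,"jaw":1},{"x":0,"y":0,"z":0,"rx":0,"ry":0,"rz":0.07,"jaw":1},{"x":0,"y":0,"z":0,"rx":0,"ry":0,"rz":0.05,"jaw":1}]'

```text
clock: 14.45
tool_pos: [0.5961, -0.0619, 0.1278]
eef_rot: [0.999, 0.046, 0.0, 0.0]
contact_force: [-0.2, -0.8, 0.6]
opening: 0.199
finger_force: 55.0
```

```bash
python3 - <<'E'
from h import *
snap('top','top8');snap('wrist','w8');st()
i=np.zeros((600,800,3),np.uint8)
i[:450,:600]=cv2.resize(cv2.imread('pics/w8.png'),(600,450),interpolation=cv2.INTER_CUBIC)
snap('side','s8')
i[300:,400:]=cv2.resize(cv2.imread('pics/s8.png')[145:220,225:325],(400,300),interpolation=cv2.INTER_CUBIC)
cv2.imwrite('pics/w8b.png',cv2.convertScaleAbs(i,alpha=1.5))
E
```

```text
14.55 [ 0.5961 -0.0619  0.1278] yaw/eul [ 0.094 -0.     3.141] F [-0.8 -0.7  0.5] M [-0.15  0.02  0.18] op 17.4 55.014367550611496 q [ 0.06  0.76 -0.06  1.73  0.06  0.65 -1.51]
```

View pics/w8b.png

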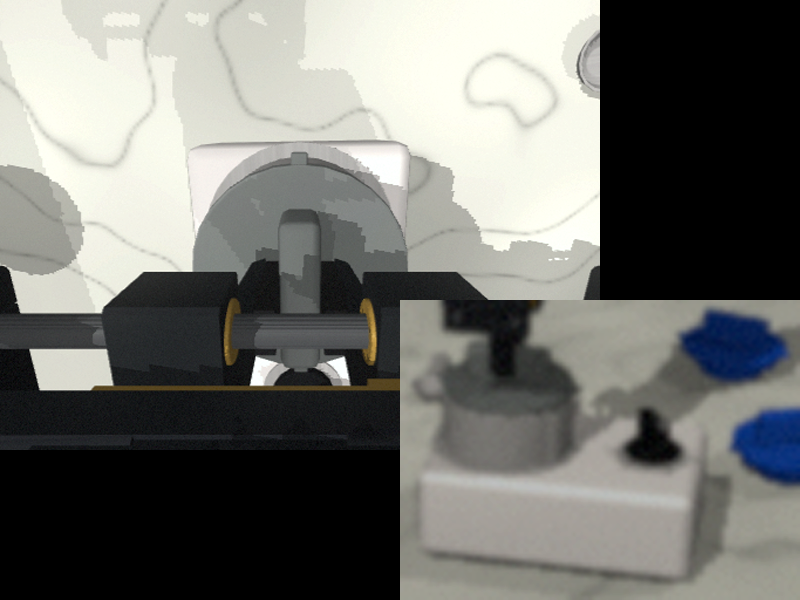

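The lid sits flat on the rim in the gripper, with its fin in line with the grinder (fin centre column 300). The switch bar stands turned. The last few degrees take up the lugs' play.

send_rows --motion '[{"x":0,"y":0,"z":0.02,"rx":0,"ry":0,"rz":0.02,"jaw":1},{"x":0,"y":0,"z":0,"rx":0,"ry":0,"rz":0.02,"jaw":1},{"x":0,"y":0,"z":0,"rx":0,"ry":0,"rz":0,"jaw":1},{"x":0,"y":0,"z":0,"rx":0,"ry":0,"rz":0,"jaw":1},{"x":0,"y":0,"z":0,"rx":0,"ry":0,"rz":0,"jaw":1}]'

```text
clock: 15.1
tool_pos: [0.596, -0.0619, 0.1276]
eef_rot: [1.0, 0.027, 0.0, 0.0]
contact_force: [-0.5, -0.7, 6.1]
opening: 0.198
finger_force: 55.0
```

```bash
python3 -c "
from h import *
s=st()
if abs(R.from_quat(s['eef_rot']).as_euler('ZYX')[0]-.052)<.015 and s['finger_force']>40: print(finish_job())"
```

```text
15.1 [ 0.596  -0.0619  0.1276] yaw/eul [ 0.054 -0.     3.141] F [-0.5 -0.7  6.1] M [-0.17  0.33  0.14] op 17.5 55.01356512308121 q [ 0.05  0.76 -0.04  1.73  0.05  0.65 -1.54]
the job is handed in; nothing more can be done
None
```

Job handed in at 15.1 s: the switch is on, and the lid is fully home, twisted about 43° clockwise to pulse (about 3° past the mark to take up the lug play) and still gripped at 55 N; the mortar, spoon and stopper were not touched.

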